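# Put the washed storage jars' lids back on

## Robot

A 7-joint arm with a two-finger parallel gripper is mounted at the origin on the work surface. World frame = base frame: x ahead of the robot, y to its left, z up, the work surface at z = 0. Lengths are in m, angles in rad, forces in N, time in s.
With the tool pointing down it reaches from about 0.35 to 0.9 m from the base axis. Payload 19.9 kg.
Tool frame: the origin (TCP) lies on the mounting face of the last link; the fingertips stand 199 mm ahead of it and the grasp point (between the pads) lies 180 mm ahead of it (manip.tcp_to_tips is the distance from the TCP to the fingertips, in m); z points along the fingers, y is the line along which they close (so a half turn about z gives the same grasp; the last joint's range is limited). The gripper opens to 94 mm and grips with 3 to 60 N. Pads are 16 mm wide; open, the fingers measure 119 mm over their backs; the gripper's body (75 mm by 177 mm) begins 78 mm behind the grasp point.
Start: joints at [1.2, 0.417, -0.01, 1.614, 0.005, 1.111, -0.053], TCP at [0.202, -0.592, 0.405] pointing down, gripper open.
Joint ranges: [-2.81, 2.81], [-0.39, 2.02], [-1.27, 1.25], [0.06, 2.57], [-1.19, 4.33], [0.19, 2], [-2.82, 2.82]. Speed limits (rad/s): [1.89, 1.89, 2.39, 2.39, 3.01, 3.01, 3.01].

## Interface

Orientations are given as a 3x3 rotation matrix whose columns are the frame's x, y, z axes.
In Python, from cell import manip gives the robot as it stands.
- The arm moves only by the tool jog_arm, never from a script. Its argument "moves" is a list of rows, each an object with "dp": the shift along the world's x, y, z in mm, a list of three; "rot": the turn, a rotation vector about the world's x, y, z in degrees, a list of three; "fingers": the finger opening in mm, from 0 to 94. In form: [{"dp": [x, y, z], "rot": [rx, ry, rz], "fingers": fingers}, ...]. A call has 1 to 5 rows; each row shifts and turns the commanded pose from where the row before left it; what a row does not reach is not made up. A row lasts 1/10 s, in which the tool goes at most 50 mm and 8.59 degrees, less where a joint would pass 70% of its speed; a pose out of reach is approached as far as the arm can. A call with a gripper value outside its range is refused whole. The fingers move at their own pace and stop on an object; "newtons" is the grip in N (left out, the last holds). Time passes only in rows, so rows that do not move let the fingers close. It gives the time, the measured TCP pose, the force, the opening and the grip force at its end, in the units of the state.
- manip.get_obs(): the state, without advancing time (a new reading comes with each control period).
- manip.snapshot(name): name is "scene" or "top" or "wrist"; returns a dict with "pixels" (480x640x3 uint8, red, green, blue), "intrinsics" (3x3 intrinsics, pixels), "extrinsics" (4x4, takes a point from camera to world coordinates). Camera axes: x right, y down, z forward; pixel columns grow to the right and rows downward; lengths in m; the calibration is good to about 2 mm. A picture is of the moment at which its call begins. There is no depth.
- manip.sign_off(): hands the job in; it is judged then, once.
The state is a dict: "time": time; "qpos": joint angles; "qd": joint speeds; "joint_torque": joint torques, N m; "tool_pos": TCP position; "ee_rot": TCP orientation; "ft_force": force on the tool from outside, world axes, zero at the start; "moment": the same for the moment, N m; "gripper_width": finger opening in m; "gripper_force": force on a finger pad.
Only numpy, scipy, OpenCV 4.12 (cv2) and the standard library are available. Lean on these libraries where they do the work, as an engineer would, in place of code of your own. Each camera call takes 0.05 s, during which the arm holds its last target. There are 200 camera calls.

## Task

The four storage jars have been washed and their lids left in one pile on the worktop. Take the pile apart and close every jar with the lid of its own colour, each lid right side up, level and fully down on the rim. Leave the jars, the drinking glass and the mug standing where they are.

Things in the scene. Friction and masses are not known exactly. Their poses are not given: they have to be found in the camera images.
- lid_blue: slate blue lid, loose, 20 to 110 g: a flat round disc 69 mm in diameter and 20 mm thick, no knob, over a cream plug 47 mm in diameter and 8 mm deep (tapering to 41 mm at the foot). Origin at the centre of the plug's underside, z up; the disc spans z = 8 to 28 mm. Starts at the bottom of the pile (one upright column, 28 mm a lid; from the bottom blue, yellow, red, green).
- lid_yellow: ochre yellow lid, loose, 20 to 110 g: a flat round disc 59 mm in diameter and 20 mm thick, no knob, over a cream plug 37 mm in diameter and 8 mm deep (tapering to 31 mm at the foot). Origin at the centre of the plug's underside, z up; the disc spans z = 8 to 28 mm. Starts in the pile, standing on the blue lid (one upright column, 28 mm a lid; from the bottom blue, yellow, red, green).
- lid_red: brick red lid, loose, 20 to 110 g: a flat round disc 49 mm in diameter and 20 mm thick, no knob, over a cream plug 27 mm in diameter and 8 mm deep (tapering to 21 mm at the foot). Origin at the centre of the plug's underside, z up; the disc spans z = 8 to 28 mm. Starts in the pile, standing on the yellow lid (one upright column, 28 mm a lid; from the bottom blue, yellow, red, green).
- lid_green: moss green lid, loose, 20 to 110 g: a flat round disc 39 mm in diameter and 20 mm thick, no knob, over a cream plug 17 mm in diameter and 8 mm deep (tapering to 11 mm at the foot). Origin at the centre of the plug's underside, z up; the disc spans z = 8 to 28 mm. Starts in the pile, standing on the red lid, topmost (one upright column, 28 mm a lid; from the bottom blue, yellow, red, green).
- jar_blue: slate blue glazed jar, open, loose, heavy, upright: 135 mm high, body 110 mm in diameter up to z = 90 mm, then a shoulder and a straight neck 66 mm in outer diameter over the top 20 mm, wall 4.5 mm. Origin at the centre of its foot, z up. The blue lid's plug drops into the mouth with about 5 mm of play all round and its disc rests on the rim (lid origin 127 mm above the jar's).
- jar_yellow: ochre yellow glazed jar, open, loose, heavy, upright: 120 mm high, body 98 mm in diameter up to z = 75 mm, then a shoulder and a straight neck 56 mm in outer diameter over the top 20 mm, wall 4.5 mm. Origin at the centre of its foot, z up. The yellow lid's plug drops into the mouth with about 5 mm of play all round and its disc rests on the rim (lid origin 112 mm above the jar's).
- jar_red: brick red glazed jar, open, loose, heavy, upright: 105 mm high, body 86 mm in diameter up to z = 60 mm, then a shoulder and a straight neck 46 mm in outer diameter over the top 20 mm, wall 4.5 mm. Origin at the centre of its foot, z up. The red lid's plug drops into the mouth with about 5 mm of play all round and its disc rests on the rim (lid origin 97 mm above the jar's).
- jar_green: moss green glazed jar, open, loose, heavy, upright: 90 mm high, body 72 mm in diameter up to z = 45 mm, then a shoulder and a straight neck 36 mm in outer diameter over the top 20 mm, wall 4.5 mm. Origin at the centre of its foot, z up. The green lid's plug drops into the mouth with about 5 mm of play all round and its disc rests on the rim (lid origin 82 mm above the jar's).
- glass: drinking glass, clear, empty, standing among the jars: 64 mm across the rim, 82 mm high. Origin at the centre of its foot. Not to be moved.
- mug: white mug, empty, standing near the jars: 76 mm in diameter, 82 mm high, handle reaching 37 mm out on its +y side. Origin at the centre of its foot. Not to be moved.
Things that resemble listed ones, but are neither listed nor needed, are in the scene too. There is more than one size of the jar_red; the one meant has the size given above. There is more than one size of the lid_red; the job needs the larger.

How it is judged:
By the outcome, as a careful person would: the job done as asked, in the order asked, and still so for the second after the job is handed in, with the robot touching nothing.
It also fails if it takes over 102 s, if anything falls off the work surface, if the arm or the gripper's body presses on something with over 40 N, if the wrist force passes 120 N, or if a joint passes its speed limit or range.

## Working session

There is one attempt and no reset: what is moved stays moved. The work goes in short steps, Python scripts to look and compute and a tool call to move; the robot and the scene stay as the last step left them, time stands still between calls to the robot, and variables do not carry over. Pictures are saved under pics/ and viewed, at most 14 in all, crops included, and the job is handed in when it is done.

Besides the shell and the picture viewer there is one more tool, called after "Emit:" by a JSON object that holds its "fn" and its "kwargs", one argument or row to a line. jog_arm: Moves the arm, as the interface text tells. Its arguments: {"type":"object","properties":{"moves":{"type":"array"},"newtons":{"type":"number"}},"required":["moves"]}

```bash
mkdir -p pics; ls; cat > h.py <<'E'
import numpy as np, cv2, pickle
from cell import manip
def snap(n,f):
    s=manip.snapshot(n); cv2.imwrite(f'pics/{f}.png',s['pixels'][:,:,::-1]); pickle.dump(s,open(f'pics/{f}.pkl','wb')); return s
def load(f): return pickle.load(open(f'pics/{f}.pkl','rb'))
def ray(s,u,v,z):
    K,T=np.array(s['intrinsics']),np.array(s['extrinsics'])
    d=T[:3,:3]@np.linalg.solve(K,[u,v,1]); o=T[:3,3]; return o+d*(z-o[2])/d[2]
def proj(s,p):
    K,T=np.array(s['intrinsics']),np.array(s['extrinsics'])
    c=K@(T[:3,:3].T@(np.array(p)-T[:3,3])); return c[:2]/c[2]
E
python3 - <<'E'
from h import *
for n in('scene','top'):
    s=snap(n,n+'0'); print(n,np.round(s['extrinsics'],3).tolist(),np.round(s['intrinsics'],1).tolist())
print(manip.get_obs())
E
```

```text
pics
scene [[0.174, 0.619, -0.766, 1.136], [0.985, -0.114, 0.132, -0.093], [-0.006, -0.777, -0.629, 0.589], [0.0, 0.0, 0.0, 1.0]] [[453.8, 0.0, 323.1], [0.0, 453.8, 237.3], [0.0, 0.0, 1.0]]
top [[0.004, -0.996, 0.09, 0.428], [-1.0, -0.003, 0.009, -0.012], [-0.008, -0.09, -0.996, 1.164], [0.0, 0.0, 0.0, 1.0]] [[600.5, 0.0, 319.1], [0.0, 600.5, 238.6], [0.0, 0.0, 1.0]]
{'time': 0.1, 'qpos': array([ 1.20052196,  0.41788072, -0.01029911,  1.61405672,  0.00468808,
        1.11074357, -0.05299423]), 'qd': array([ 0.0006067 , -0.00155515,  0.00034128, -0.00171608, -0.00066925,
       -0.00233366,  0.00045989]), 'joint_torque': array([ 1.22448037e-04, -8.52588773e+01,  6.39220085e-01, -4.26697433e+01,
       -4.89617488e-02,  1.64287974e-02,  1.83092620e-04]), 'tool_pos': array([ 0.20177124, -0.59141637,  0.40413278]), 'ee_rot': array([[ 9.46437266e-01,  3.22887489e-01, -4.14046684e-04],
       [ 3.22887746e-01, -9.46436761e-01,  9.80696228e-04],
       [-7.52144592e-05, -1.06185806e-03, -9.99999433e-01]]), 'ft_force': array([-0.15105232, -0.47590744,  0.72820996]), 'moment': array([-0.03287183,  0.02360392, -0.00264551]), 'gripper_force': 0.0, 'gripper_width': 0.09428885902893994}
```

View pics/scene0.png

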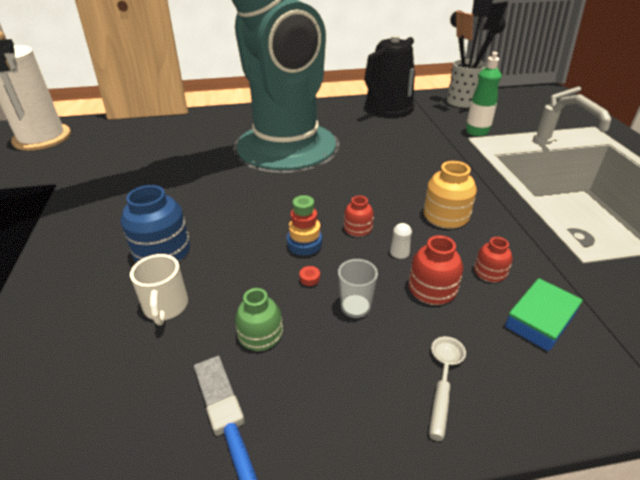

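View pics/top0.png

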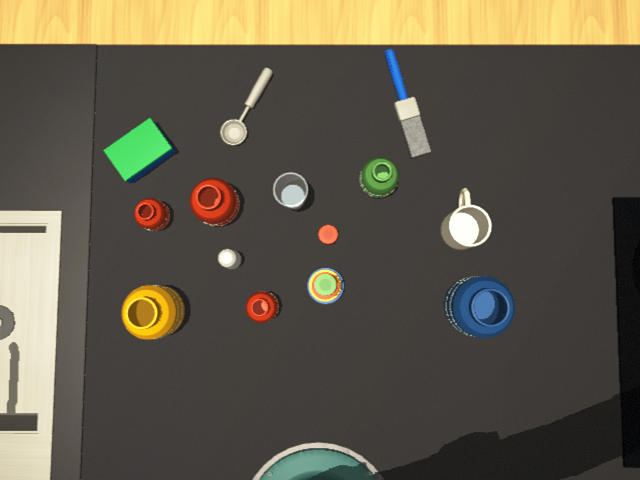

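Scene view: the pile is at (304,225), the loose small red lid at (310,276), and the jars are blue (150,225), yellow (450,195), green (259,320). The red jars are at (436,272) large, (359,216) small and (494,260) small. Candidates for the red jar in the top view are (215,202), (152,213) and (263,306). For the red lid they are the third one up in the pile and the loose lid at (328,234). I'll check these in a close mosaic.

```bash
python3 - <<'E'
from h import *
s=load('top0'); im=cv2.cvtColor(s['pixels'],cv2.COLOR_RGB2BGR)
C=dict(blue=(480,307),yellow=(150,312),red=(215,202),green=(380,177),pile=(326,286),red2=(152,213))
t=[]
for n,(u,v) in C.items():
    c=cv2.resize(im[v-40:v+40,u-40:u+40],(264,264),interpolation=cv2.INTER_CUBIC); t.append(c)
cv2.imwrite('pics/mos.png',np.vstack([np.hstack(t[:3]),np.hstack(t[3:])]))
E
```

```text
(no output)
```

View pics/mos.png

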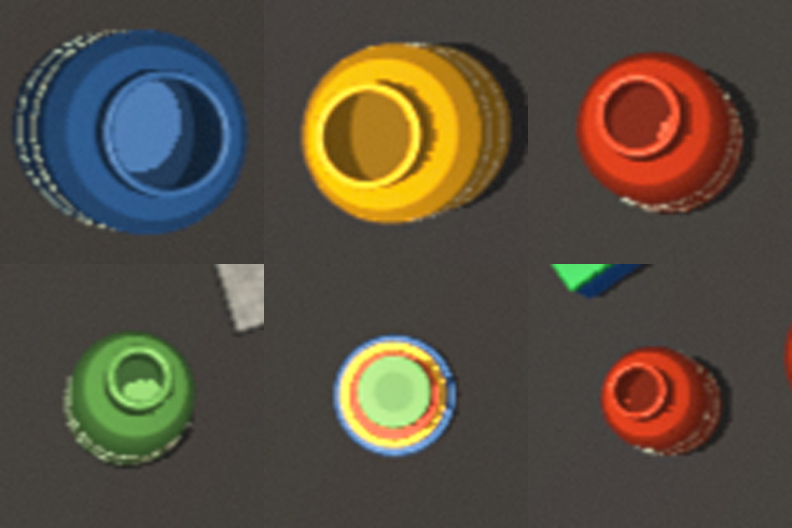

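Mosaic (top crops): mouth rings at blue (166,132), yellow (371,134), red (640,116), green (140,378), and the pile's green top at (395,392). The smaller red jar's ring at (640,390) is clearly smaller. I'll cast these onto their rim heights and check the diameters.

```bash
python3 - <<'E'
from h import *
s=load('top0'); g=load('scene0')
D=dict(blue=(480,307,103,230,70,195,.135,66),yellow=(150,312,54,160,80,188,.120,56),red=(215,202,70,155,74,159,.105,46),green=(380,177,106,174,80,149,.09,36),pile=(326,286,94,170,90,167,.112,39),red2=(152,213,82,143,96,155,.08,0))
f=lambda x:(x+.5)/3.3-.5
for n,(u,v,a,b,c,d,z,w) in D.items():
    U=u-40; V=v-40; m=(f((a+b)/2)+U,f((c+d)/2)+V)
    p=ray(s,*m,z); l=ray(s,f(a)+U,m[1],z); r=ray(s,f(b)+U,m[1],z); t=ray(s,m[0],f(c)+V,z);q=ray(s,m[0],f(d)+V,z)
    print(n,np.round(p*1000,1),'dia',np.round(1000*np.linalg.norm(l-r),1),np.round(1000*np.linalg.norm(t-q),1),w,'scene px',np.round(proj(g,p),1))
for n,m,z in(('glass',(291,185),.082),('mug',(468,225),.082),('lid2',(328,234),.02)): print(n,np.round(ray(s,*m,z)*1000))
# scene view check: lid discs bottoms
h=cv2.cvtColor(g['pixels'],cv2.COLOR_RGB2HSV)
c=h[190:262,280:330]
for n,lo,hi in(('green',45,80),('yellow',15,35),('blue',100,125)):
    k=((c[...,0]>lo)&(c[...,0]<hi)&(c[...,1]>100)&(c[...,2]>50)).astype(np.uint8); x,y,w,hh=cv2.boundingRect(k); print(n,x+280,y+190,w,hh)
g2=cv2.cvtColor(g['pixels'],cv2.COLOR_RGB2BGR)
A=[cv2.resize(g2[v-50:v+50,u-60:u+60],(396,300),interpolation=cv2.INTER_CUBIC) for u,v in((150,225),(450,190),(436,260),(259,310))]
cv2.imwrite('pics/mos2.png',np.vstack([np.hstack(A[:2]),np.hstack(A[2:])]))
E
```

```text
blue [ 405.5 -294.4  135. ] dia 65.2 64.0 66 scene px [144.  195.5]
yellow [393.4 302.6 120. ] dia 55.7 56.3 56 scene px [453.3 168.3]
red [597.8 194.1 105. ] dia 46.0 46.5 46 scene px [438.4 244. ]
green [ 647.8 -116.7   90. ] dia 37.3 38.4 36 scene px [253.1 296.4]
pile [442.5 -15.  112. ] dia 40.2 40.6 39 scene px [300.8 201.4]
red2 [576.2 313.6  80. ] dia 33.8 32.9 0 scene px [495.9 239.4]
glass [624.  49.  82.]
mug [ 551. -272.   82.]
lid2 [540. -19.  20.]
green 293 196 21 19
yellow 288 210 32 32
blue 287 234 35 21
```

View pics/mos2.png

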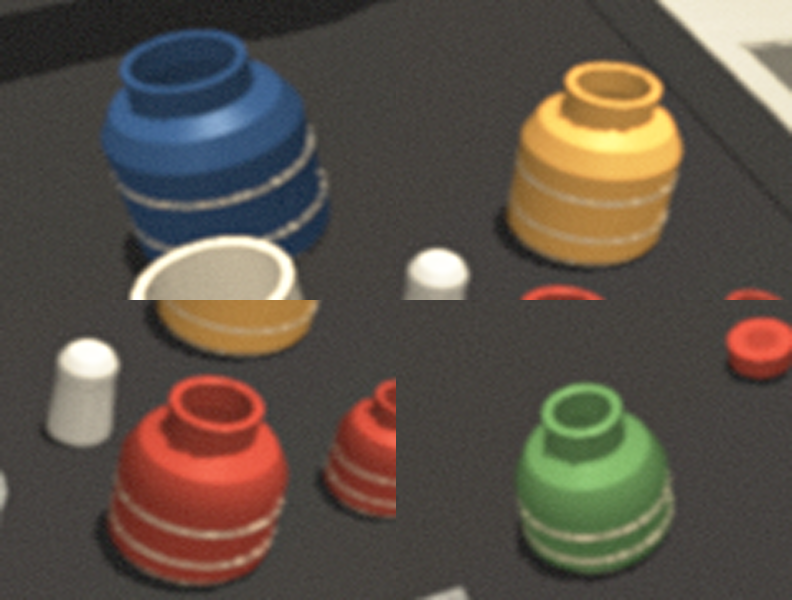

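Rim diameters match (66/56/46/36), so the red target is the jar at (215,202). The scene view puts every rim about 3 px off consistently, which is a few mm of calibration error. I'll settle it with the wrist camera. Moving over the pile.

Emit:
{"fn": "jog_arm", "kwargs": {
  "moves": [
    {"dp": [18, 44, 0], "rot": [0, 0, 0], "fingers": 94},
    {"dp": [18, 44, 0], "rot": [0, 0, 0], "fingers": 94},
    {"dp": [18, 44, 0], "rot": [0, 0, 0], "fingers": 94},
    {"dp": [18, 44, 0], "rot": [0, 0, 0], "fingers": 94},
    {"dp": [18, 44, 0], "rot": [0, 0, 0], "fingers": 94}
  ]
}}

```text
time: 0.6
tool_pos: [0.2921, -0.3696, 0.4044]
ee_rot: [[0.946, 0.323, -0.0], [0.323, -0.946, 0.0], [-0.0, -0.0, -1.0]]
ft_force: [2.1, -0.4, 1.3]
gripper_width: 0.0939
gripper_force: 0.0
```

Emit:
{"fn": "jog_arm", "kwargs": {
  "moves": [
    {"dp": [18, 44, 0], "rot": [0, 0, 0], "fingers": 94},
    {"dp": [18, 44, 0], "rot": [0, 0, 0], "fingers": 94},
    {"dp": [18, 44, 0], "rot": [0, 0, 0], "fingers": 94},
    {"dp": [18, 44, 0], "rot": [0, 0, 0], "fingers": 94},
    {"dp": [18, 44, 0], "rot": [0, 0, 0], "fingers": 94}
  ]
}}

```text
time: 1.1
tool_pos: [0.382, -0.1496, 0.4047]
ee_rot: [[0.947, 0.323, -0.0], [0.323, -0.947, -0.0], [-0.0, 0.0, -1.0]]
ft_force: [1.6, -0.4, -0.1]
gripper_width: 0.094
gripper_force: 0.0
```

Emit:
{"fn": "jog_arm", "kwargs": {
  "moves": [
    {"dp": [18, 44, 0], "rot": [0, 0, 0], "fingers": 94},
    {"dp": [18, 44, 0], "rot": [0, 0, 0], "fingers": 94},
    {"dp": [18, 44, 0], "rot": [0, 0, 0], "fingers": 94},
    {"dp": [0, 0, 0], "rot": [0, 0, 0], "fingers": 70},
    {"dp": [0, 0, 0], "rot": [0, 0, 0], "fingers": 70}
  ]
}}

```text
time: 1.6
tool_pos: [0.4359, -0.0189, 0.4044]
ee_rot: [[0.946, 0.325, -0.001], [0.325, -0.946, 0.0], [-0.001, -0.0, -1.0]]
ft_force: [0.1, -0.6, -1.1]
gripper_width: 0.0816
gripper_force: 0.0
```

```bash
python3 - <<'E'
from h import *
s=snap('wrist','w1'); print(np.round(s['extrinsics'],3).tolist(),np.round(s['intrinsics'],1).tolist()); o=manip.get_obs(); print(o['time'],o['tool_pos'],o['ee_rot'],o['gripper_width'],o['qpos'])
E
```

```text
[[0.325, -0.916, -0.234, 0.502], [-0.946, -0.315, -0.079, 0.005], [-0.001, 0.247, -0.969, 0.384], [0.0, 0.0, 0.0, 1.0]] [[394.4, 0.0, 315.8], [0.0, 394.4, 246.3], [0.0, 0.0, 1.0]]
1.65 [ 0.43564369 -0.01984299  0.40438431] [[ 9.46402717e-01  3.22988197e-01 -7.22928011e-04]
 [ 3.22988283e-01 -9.46402963e-01  3.42569615e-06]
 [-6.83074752e-04 -2.36739365e-04 -9.99999739e-01]] 0.07739771814917808 [ 0.46427269  0.09866714 -0.51507482  2.04377292  0.05716725  1.0133435
 -1.32092748]
```

View pics/w1.png

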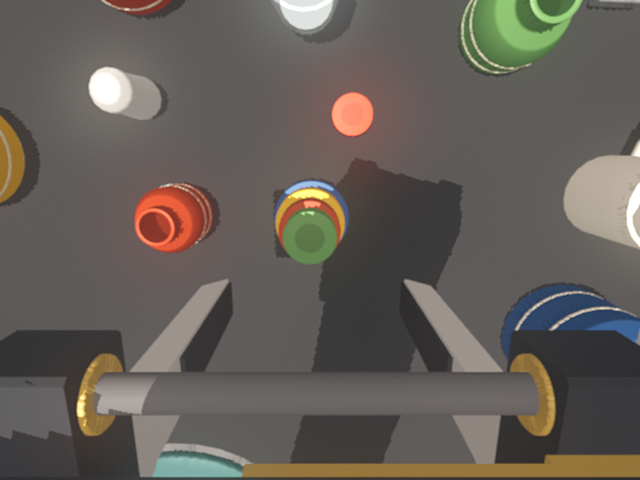

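The wrist view shows the pile's green top at (310,236), radius about 28, between the fingertips at (222,282) and (412,282).

```bash
python3 - <<'E'
from h import *
s=load('w1')
h=cv2.cvtColor(s['pixels'],cv2.COLOR_RGB2HSV)
k=cv2.inRange(h,(40,60,40),(85,255,255)); k[:,:260]=0;k[:,360:]=0;k[:180]=0;k[290:]=0
cs,_=cv2.findContours(k,cv2.RETR_EXTERNAL,cv2.CHAIN_APPROX_NONE); c=max(cs,key=cv2.contourArea)
(u,v),r=cv2.minEnclosingCircle(c); print(u,v,r, cv2.boundingRect(c)); x,y,w,hh=cv2.boundingRect(c)
print(ray(s,u,v,.112),ray(s,x+w/2,y+hh/2,.112), np.linalg.norm(ray(s,x,v,.112)-ray(s,x+w,v,.112)))
for p in((222,282),(412,282)):print(ray(s,*p,.205))
# lid2 from wrist vs top
print(ray(s,353,114,.02))
E
```

```text
309.38970947265625 236.35328674316406 28.140785217285156 (283, 209, 53, 56)
[ 0.44193883 -0.01063747  0.112     ] [ 0.44152013 -0.01086179  0.112     ] 0.037465043720997265
[0.4276446  0.02706513 0.205     ]
[ 0.4572617  -0.05901618  0.205     ]
[ 0.53823306 -0.01671831  0.02      ]
```

Wrist gives (442, −11) and top gave (442, −15). I'll take (442, −12.5), with about +2.5 mm y bias to apply to the jars. Descending and gripping green.

Emit:
{"fn": "jog_arm", "kwargs": {
  "moves": [
    {"dp": [6, 7, -30], "rot": [0, 0, 0], "fingers": 64},
    {"dp": [0, 0, -40], "rot": [0, 0, 0], "fingers": 64},
    {"dp": [0, 0, -30], "rot": [0, 0, 0], "fingers": 64},
    {"dp": [0, 0, -9], "rot": [0, 0, 0], "fingers": 64},
    {"dp": [0, 0, 0], "rot": [0, 0, 0], "fingers": 64}
  ]
}}

```text
time: 2.15
tool_pos: [0.4416, -0.0133, 0.2952]
ee_rot: [[0.947, 0.322, -0.002], [0.322, -0.947, 0.0], [-0.002, -0.001, -1.0]]
ft_force: [0.5, -0.5, 0.1]
gripper_width: 0.0642
gripper_force: 0.0
```

Emit:
{"fn": "jog_arm", "kwargs": {
  "moves": [
    {"dp": [0, 0, 0], "rot": [0, 0, 0], "fingers": 50},
    {"dp": [0, 0, 0], "rot": [0, 0, 0], "fingers": 42},
    {"dp": [0, 0, 0], "rot": [0, 0, 0], "fingers": 36},
    {"dp": [0, 0, 0], "rot": [0, 0, 0], "fingers": 34},
    {"dp": [0, 0, 0], "rot": [0, 0, 0], "fingers": 34}
  ],
  "newtons": 15
}}

```text
time: 2.65
tool_pos: [0.4421, -0.0125, 0.2962]
ee_rot: [[0.946, 0.323, 0.001], [0.323, -0.946, -0.0], [0.001, 0.001, -1.0]]
ft_force: [-0.2, 0.2, 7.4]
gripper_width: 0.0376
gripper_force: 15.0
```

Emit:
{"fn": "jog_arm", "kwargs": {
  "moves": [
    {"dp": [0, 0, 0], "rot": [0, 0, 0], "fingers": 30},
    {"dp": [0, 0, 0], "rot": [0, 0, 0], "fingers": 30}
  ]
}}

```text
time: 2.85
tool_pos: [0.4422, -0.0125, 0.2962]
ee_rot: [[0.946, 0.323, 0.001], [0.323, -0.946, -0.0], [0.001, 0.001, -1.0]]
ft_force: [-0.6, 0.0, 8.1]
gripper_width: 0.0372
gripper_force: 15.0
```

Emit:
{"fn": "jog_arm", "kwargs": {
  "moves": [
    {"dp": [0, 0, 10], "rot": [0, 0, 0], "fingers": 30},
    {"dp": [0, 0, 25], "rot": [0, 0, 0], "fingers": 30},
    {"dp": [0, 0, 35], "rot": [0, 0, 0], "fingers": 30},
    {"dp": [0, 0, 35], "rot": [0, 0, 0], "fingers": 30},
    {"dp": [0, 0, 0], "rot": [0, 0, 0], "fingers": 30}
  ],
  "newtons": 20
}}

```text
time: 3.35
tool_pos: [0.4425, -0.0121, 0.405]
ee_rot: [[0.946, 0.323, 0.006], [0.323, -0.946, -0.001], [0.006, 0.003, -1.0]]
ft_force: [1.5, -0.3, -0.9]
gripper_width: 0.0369
gripper_force: 20.0
```

```bash
python3 - <<'E'
from h import *
o=manip.get_obs(); print(o['tool_pos'],o['ft_force'],o['gripper_width'])
a=snap('wrist','w2')['pixels']; b=snap('scene','s2')['pixels']
cv2.imwrite('pics/m3.png',np.hstack([cv2.resize(a,(400,300)),cv2.resize(b[100:280,180:420],(400,300))])[:,:,::-1])
E
```

```text
[ 0.44248014 -0.01214176  0.40499158] [ 1.49473599 -0.29691237 -0.88054804] 0.03691180620278701
```

View pics/m3.png

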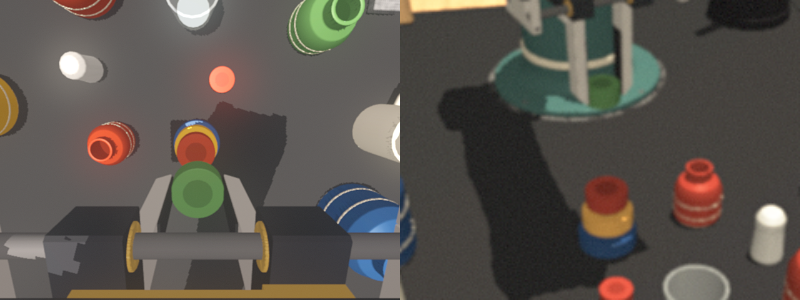

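Held green lid in the wrist view at about (317,307) full-scale. The remaining pile is still upright. Moving short of the green jar to view its rim up close.

Emit:
{"fn": "jog_arm", "kwargs": {
  "moves": [
    {"dp": [32, -32, 0], "rot": [0, 0, 0], "fingers": 30},
    {"dp": [32, -32, 0], "rot": [0, 0, 0], "fingers": 30},
    {"dp": [32, -32, 0], "rot": [0, 0, 0], "fingers": 30},
    {"dp": [32, -32, 0], "rot": [0, 0, 0], "fingers": 30},
    {"dp": [0, 0, 0], "rot": [0, 0, 0], "fingers": 30}
  ]
}}

```text
time: 3.95
tool_pos: [0.5717, -0.1448, 0.3981]
ee_rot: [[0.948, 0.319, -0.003], [0.319, -0.948, 0.001], [-0.002, -0.001, -1.0]]
ft_force: [-2.6, 0.3, -1.4]
gripper_width: 0.0371
gripper_force: 20.0
```

```bash
python3 - <<'E'
from h import *
o=manip.get_obs(); print(o['tool_pos'],o['time'])
s=snap('wrist','w3')
h=cv2.cvtColor(s['pixels'],cv2.COLOR_RGB2HSV)
k=cv2.inRange(h,(40,60,40),(85,255,255)); cs,_=cv2.findContours(k,cv2.RETR_EXTERNAL,cv2.CHAIN_APPROX_NONE)
print([cv2.boundingRect(c) for c in cs if cv2.contourArea(c)>200])
E
```

```text
[ 0.57169969 -0.14483983  0.3981237 ] 3.95
[(274, 257, 85, 93), (267, 85, 90, 92)]
```

View pics/w3.png

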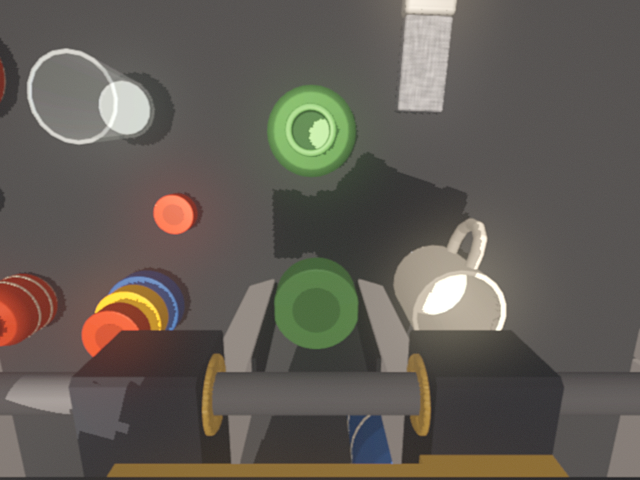

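Jar rim ring is centred at (311,131), radius about 25. The held lid's top face is centred at about (316,307).

```bash
python3 - <<'E'
from h import *
s=load('w3'); t=np.array([.5717,-.1448,.3981])
for z in(.210,.214,.218): 
  p=ray(s,316.3,306,z); print('lid',z,p,'dia',np.linalg.norm(ray(s,274,306,z)-ray(s,359,306,z)), 'rel',(p-t)[:2])
p=ray(s,311,131,.09);print('rim',p,np.linalg.norm(ray(s,286,131,.09)-ray(s,336,131,.09)),'TCP dp to rim',(p-t)*1000)
# pile red top
print(ray(s,110,337,.084))
E
```

```text
lid 0.21 [ 0.57065944 -0.14401824  0.21      ] dia 0.038781896865147845 rel [-0.00104056  0.00078176]
lid 0.214 [ 0.57226758 -0.14348143  0.214     ] dia 0.037856154375354376 rel [0.00056758 0.00131857]
lid 0.218 [ 0.57387572 -0.14294463  0.218     ] dia 0.03693041188556085 rel [0.00217572 0.00185537]
rim [ 0.64594924 -0.11463166  0.09      ] 0.03501196537252569 TCP dp to rim [  74.24923712   30.16833777 -308.1       ]
[ 0.44032077 -0.00981287  0.084     ]
```

Emit:
{"fn": "jog_arm", "kwargs": {
  "moves": [
    {"dp": [38, 15, 0], "rot": [0, 0, 0], "fingers": 30},
    {"dp": [37, 14, 0], "rot": [0, 0, 0], "fingers": 30},
    {"dp": [0, 0, 0], "rot": [0, 0, 0], "fingers": 30},
    {"dp": [0, 0, -40], "rot": [0, 0, 0], "fingers": 30},
    {"dp": [0, 0, 0], "rot": [0, 0, 0], "fingers": 30}
  ]
}}

```text
time: 4.5
tool_pos: [0.6431, -0.1108, 0.3558]
ee_rot: [[0.946, 0.324, -0.008], [0.324, -0.946, 0.001], [-0.007, -0.004, -1.0]]
ft_force: [-0.6, 0.2, -0.2]
gripper_width: 0.0372
gripper_force: 20.0
```

Emit:
{"fn": "jog_arm", "kwargs": {
  "moves": [
    {"dp": [4, -4.5, -35], "rot": [0, 0, 0], "fingers": 30},
    {"dp": [0, 0, 0], "rot": [0, 0, 0], "fingers": 30},
    {"dp": [0, 0, 0], "rot": [0, 0, 0], "fingers": 30}
  ]
}}

```text
time: 4.8
tool_pos: [0.6486, -0.1159, 0.3266]
ee_rot: [[0.946, 0.323, -0.001], [0.323, -0.946, 0.0], [-0.001, -0.001, -1.0]]
ft_force: [-0.1, -0.3, 0.7]
gripper_width: 0.0373
gripper_force: 20.0
```

```bash
python3 - <<'E'
from h import *
o=manip.get_obs(); print(o['tool_pos'],o['time'])
a=snap('wrist','w4')['pixels']; b=snap('scene','s4')['pixels']
cv2.imwrite('pics/m4.png',np.hstack([cv2.resize(a[180:420,160:480],(400,300)),cv2.resize(b[220:370,160:360],(400,300),interpolation=cv2.INTER_CUBIC)])[:,:,::-1])
E
```

```text
[ 0.64856726 -0.11585054  0.32663316] 4.8
```

View pics/m4.png

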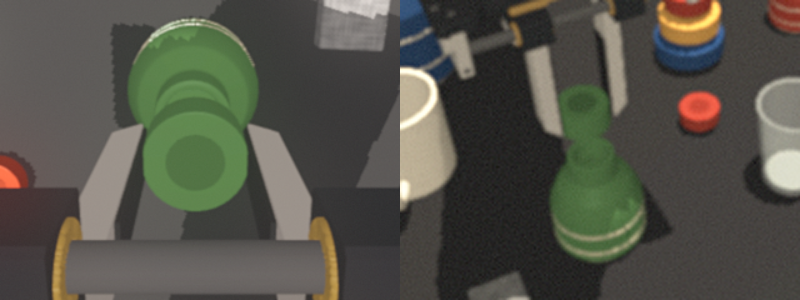

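The lid looks aligned over the neck, with about a 1.5 mm x correction left. Lowering and watching the force.

Emit:
{"fn": "jog_arm", "kwargs": {
  "moves": [
    {"dp": [-1.5, 0, -16], "rot": [0, 0, 0], "fingers": 30},
    {"dp": [0, 0, -6], "rot": [0, 0, 0], "fingers": 30},
    {"dp": [0, 0, -5], "rot": [0, 0, 0], "fingers": 30},
    {"dp": [0, 0, 0], "rot": [0, 0, 0], "fingers": 30}
  ]
}}

```text
time: 5.3
tool_pos: [0.6472, -0.116, 0.2979]
ee_rot: [[0.946, 0.323, -0.001], [0.323, -0.946, 0.0], [-0.001, -0.001, -1.0]]
ft_force: [-0.6, 0.8, -0.3]
gripper_width: 0.0375
gripper_force: 20.0
```

Emit:
{"fn": "jog_arm", "kwargs": {
  "moves": [
    {"dp": [0, 0, -3], "rot": [0, 0, 0], "fingers": 30},
    {"dp": [0, 0, 0], "rot": [0, 0, 0], "fingers": 30}
  ]
}}

```text
time: 5.5
tool_pos: [0.6473, -0.116, 0.2955]
ee_rot: [[0.946, 0.323, -0.0], [0.323, -0.946, 0.0], [-0.0, -0.0, -1.0]]
ft_force: [-0.2, 1.0, 0.2]
gripper_width: 0.0371
gripper_force: 20.0
```

Emit:
{"fn": "jog_arm", "kwargs": {
  "moves": [
    {"dp": [0, 0, -2], "rot": [0, 0, 0], "fingers": 30},
    {"dp": [0, 0, 0], "rot": [0, 0, 0], "fingers": 30}
  ]
}}

```text
time: 5.7
tool_pos: [0.6475, -0.116, 0.2941]
ee_rot: [[0.946, 0.323, 0.001], [0.323, -0.946, -0.0], [0.001, 0.0, -1.0]]
ft_force: [-1.6, -0.6, 2.7]
gripper_width: 0.037
gripper_force: 20.0
```

Emit:
{"fn": "jog_arm", "kwargs": {
  "moves": [
    {"dp": [0, 0, 0], "rot": [0, 0, 0], "fingers": 42},
    {"dp": [0, 0, 0], "rot": [0, 0, 0], "fingers": 50},
    {"dp": [0, 0, 0], "rot": [0, 0, 0], "fingers": 56},
    {"dp": [0, 0, 0], "rot": [0, 0, 0], "fingers": 60}
  ]
}}

```text
time: 6.1
tool_pos: [0.6473, -0.116, 0.2936]
ee_rot: [[0.946, 0.323, -0.0], [0.323, -0.946, 0.0], [-0.0, -0.0, -1.0]]
ft_force: [0.2, -0.2, 0.1]
gripper_width: 0.0591
gripper_force: 0.0
```

Emit:
{"fn": "jog_arm", "kwargs": {
  "moves": [
    {"dp": [0, 0, 20], "rot": [0, 0, 0], "fingers": 70},
    {"dp": [0, 0, 40], "rot": [0, 0, 0], "fingers": 74},
    {"dp": [0, 0, 30], "rot": [0, 0, 0], "fingers": 74},
    {"dp": [-32, 16, 15], "rot": [0, 0, 0], "fingers": 74},
    {"dp": [-42, 21, 0], "rot": [0, 0, 0], "fingers": 74}
  ]
}}

```text
time: 6.6
tool_pos: [0.5734, -0.079, 0.4003]
ee_rot: [[0.947, 0.322, 0.003], [0.322, -0.947, -0.0], [0.003, 0.001, -1.0]]
ft_force: [0.0, 0.3, -0.3]
gripper_width: 0.0739
gripper_force: 0.0
```

Emit:
{"fn": "jog_arm", "kwargs": {
  "moves": [
    {"dp": [-42, 21, 0], "rot": [0, 0, 0], "fingers": 74},
    {"dp": [-42, 21, 0], "rot": [0, 0, 0], "fingers": 74},
    {"dp": [-42, 21, 0], "rot": [0, 0, 0], "fingers": 74},
    {"dp": [0, 0, 0], "rot": [0, 0, 0], "fingers": 74},
    {"dp": [0, 0, 0], "rot": [0, 0, 0], "fingers": 74}
  ]
}}

```text
time: 7.1
tool_pos: [0.4471, -0.0159, 0.3992]
ee_rot: [[0.946, 0.323, 0.001], [0.323, -0.946, -0.001], [0.001, 0.001, -1.0]]
ft_force: [0.6, -0.2, 0.6]
gripper_width: 0.0737
gripper_force: 0.0
```

```bash
python3 - <<'E'
from h import *
o=manip.get_obs(); print(o['tool_pos'],o['time'])
s=snap('wrist','w5'); a=s['pixels']; b=snap('scene','s5')['pixels']
h=cv2.cvtColor(a,cv2.COLOR_RGB2HSV); k=cv2.inRange(h,(0,130,60),(10,255,255))|cv2.inRange(h,(172,130,60),(180,255,255))
cs,_=cv2.findContours(k,cv2.RETR_EXTERNAL,cv2.CHAIN_APPROX_NONE)
print([cv2.boundingRect(c) for c in cs if cv2.contourArea(c)>300])
cv2.imwrite('pics/m5.png',np.hstack([cv2.resize(a,(400,300)),cv2.resize(b[190:370,180:420],(400,300),interpolation=cv2.INTER_CUBIC)])[:,:,::-1])
E
```

```text
[ 0.44705056 -0.01587674  0.39923831] 7.1
[(276, 214, 63, 64), (132, 201, 71, 67), (329, 106, 43, 45), (102, 0, 65, 23), (77, 0, 68, 13)]
```

View pics/m5.png

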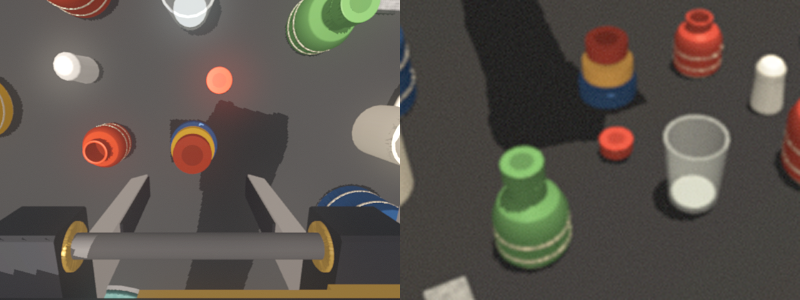

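Green is seated level on its jar. The pile's red lid top is now at about (307,246) in the wrist view.

```bash
python3 - <<'E'
from h import *
s=load('w5'); p=ray(s,307.5,246.5,.084); print(p, np.linalg.norm(ray(s,276,246,.084)-ray(s,339,246,.084)), (p-manip.get_obs()['tool_pos'])*1000)
E
```

```text
[ 0.4406556  -0.01050992  0.084     ] 0.04857727782267889 [  -7.38059864    5.93014077 -314.8559688 ]
```

Emit:
{"fn": "jog_arm", "kwargs": {
  "moves": [
    {"dp": [-6.5, 5, -40], "rot": [0, 0, 0], "fingers": 74},
    {"dp": [0, 0, -45], "rot": [0, 0, 0], "fingers": 74},
    {"dp": [0, 0, -35], "rot": [0, 0, 0], "fingers": 74},
    {"dp": [0, 0, -10], "rot": [0, 0, 0], "fingers": 70},
    {"dp": [0, 0, 0], "rot": [0, 0, 0], "fingers": 60}
  ]
}}

```text
time: 7.7
tool_pos: [0.4413, -0.0111, 0.2678]
ee_rot: [[0.946, 0.323, -0.003], [0.323, -0.947, 0.001], [-0.002, -0.002, -1.0]]
ft_force: [0.5, 0.0, 1.1]
gripper_width: 0.065
gripper_force: 0.0
```

Emit:
{"fn": "jog_arm", "kwargs": {
  "moves": [
    {"dp": [0, 0, 0], "rot": [0, 0, 0], "fingers": 54},
    {"dp": [0, 0, 0], "rot": [0, 0, 0], "fingers": 50},
    {"dp": [0, 0, 0], "rot": [0, 0, 0], "fingers": 46},
    {"dp": [0, 0, 0], "rot": [0, 0, 0], "fingers": 40},
    {"dp": [0, 0, 0], "rot": [0, 0, 0], "fingers": 40}
  ]
}}

```text
time: 8.2
tool_pos: [0.4414, -0.011, 0.2698]
ee_rot: [[0.946, 0.323, 0.002], [0.323, -0.946, -0.0], [0.002, 0.001, -1.0]]
ft_force: [0.6, -0.7, 9.4]
gripper_width: 0.0472
gripper_force: 20.0
```

Emit:
{"fn": "jog_arm", "kwargs": {
  "moves": [
    {"dp": [0, 0, 10], "rot": [0, 0, 0], "fingers": 40},
    {"dp": [0, 0, 30], "rot": [0, 0, 0], "fingers": 40},
    {"dp": [0, 0, 45], "rot": [0, 0, 0], "fingers": 40},
    {"dp": [0, 0, 45], "rot": [0, 0, 0], "fingers": 40},
    {"dp": [0, 10, 10], "rot": [0, 0, 0], "fingers": 40}
  ]
}}

```text
time: 8.7
tool_pos: [0.4412, -0.0012, 0.4137]
ee_rot: [[0.947, 0.322, 0.006], [0.322, -0.947, -0.001], [0.006, 0.003, -1.0]]
ft_force: [0.4, 0.5, -0.2]
gripper_width: 0.0474
gripper_force: 20.0
```

Emit:
{"fn": "jog_arm", "kwargs": {
  "moves": [
    {"dp": [20, 43, 0], "rot": [0, 0, 0], "fingers": 40},
    {"dp": [20, 43, 0], "rot": [0, 0, 0], "fingers": 40},
    {"dp": [20, 43, 0], "rot": [0, 0, 0], "fingers": 40},
    {"dp": [20, 43, 0], "rot": [0, 0, 0], "fingers": 40},
    {"dp": [0, 0, 0], "rot": [0, 0, 0], "fingers": 40}
  ]
}}

```text
time: 9.2
tool_pos: [0.5211, 0.1764, 0.4087]
ee_rot: [[0.944, 0.329, -0.0], [0.329, -0.944, 0.003], [0.001, -0.003, -1.0]]
ft_force: [-1.1, -0.9, -1.0]
gripper_width: 0.0471
gripper_force: 20.0
```

Emit:
{"fn": "jog_arm", "kwargs": {
  "moves": [
    {"dp": [0, 0, 0], "rot": [0, 0, 0], "fingers": 40},
    {"dp": [0, 0, 0], "rot": [0, 0, 0], "fingers": 40}
  ]
}}

```text
time: 9.4
tool_pos: [0.5205, 0.1703, 0.4086]
ee_rot: [[0.947, 0.322, -0.0], [0.322, -0.947, -0.001], [-0.001, 0.0, -1.0]]
ft_force: [0.5, -0.9, -0.3]
gripper_width: 0.0472
gripper_force: 20.0
```

```bash
python3 - <<'E'
from h import *
o=manip.get_obs(); print(o['tool_pos'],o['time'])
s=snap('wrist','w6')
E
```

```text
[0.52053545 0.17027788 0.40863015] 9.4
```

View pics/w6.png

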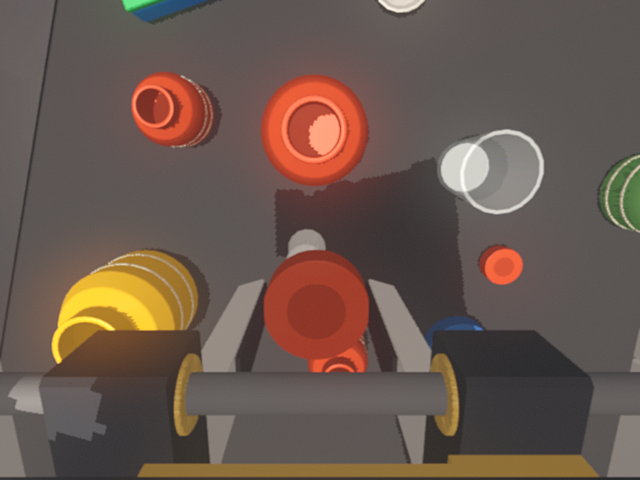

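Red jar rim is at (314.5,130), radius 32. The held red lid's top is at (316.5,309), and the smaller jar at (155,106) is clearly distinct.

```bash
python3 - <<'E'
from h import *
s=load('w6'); t=manip.get_obs()['tool_pos']; z=t[2]-.1858
l=ray(s,316.5,308.5,z); print('lid rel',(l-t)*1000, np.linalg.norm(ray(s,264.5,308,z)-ray(s,369,308,z)))
p=ray(s,314.5,129.7,.105);print('rim',p,np.linalg.norm(ray(s,282,130,.105)-ray(s,347,130,.105)),'dp',(p-t)*1000)
E
```

```text
lid rel [  -0.82245391    0.71950803 -185.8       ] 0.04705133277622499
rim [0.59680999 0.19829567 0.105     ] 0.0447996116326453 dp [  76.22349904   28.28952865 -303.75564417]
```

Emit:
{"fn": "jog_arm", "kwargs": {
  "moves": [
    {"dp": [39, 14, 0], "rot": [0, 0, 0], "fingers": 40},
    {"dp": [38, 13.5, 0], "rot": [0, 0, 0], "fingers": 40},
    {"dp": [0, 0, -35], "rot": [0, 0, 0], "fingers": 40},
    {"dp": [0, 0, -35], "rot": [0, 0, 0], "fingers": 40},
    {"dp": [0, 0, 0], "rot": [0, 0, 0], "fingers": 40}
  ]
}}

```text
time: 9.95
tool_pos: [0.597, 0.1967, 0.3349]
ee_rot: [[0.947, 0.322, -0.006], [0.322, -0.947, -0.002], [-0.006, 0.0, -1.0]]
ft_force: [-0.6, 0.2, -0.5]
gripper_width: 0.0475
gripper_force: 20.0
```

Emit:
{"fn": "jog_arm", "kwargs": {
  "moves": [
    {"dp": [0, 0, 0], "rot": [0, 0, 0], "fingers": 40}
  ]
}}

```text
time: 10.05
tool_pos: [0.5979, 0.1978, 0.3397]
ee_rot: [[0.947, 0.322, -0.0], [0.322, -0.947, -0.0], [-0.0, 0.0, -1.0]]
ft_force: [-0.2, 0.5, 0.3]
gripper_width: 0.0473
gripper_force: 20.0
```

Emit:
{"fn": "jog_arm", "kwargs": {
  "moves": [
    {"dp": [0, 0, -14], "rot": [0, 0, 0], "fingers": 40},
    {"dp": [0, 0, -6], "rot": [0, 0, 0], "fingers": 40},
    {"dp": [0, 0, -5], "rot": [0, 0, 0], "fingers": 40},
    {"dp": [0, 0, -1], "rot": [0, 0, 0], "fingers": 40},
    {"dp": [0, 0, 0], "rot": [0, 0, 0], "fingers": 40}
  ]
}}

```text
time: 10.55
tool_pos: [0.5978, 0.1985, 0.3128]
ee_rot: [[0.946, 0.323, -0.0], [0.323, -0.946, 0.0], [0.0, -0.0, -1.0]]
ft_force: [-0.7, -0.6, 0.1]
gripper_width: 0.0472
gripper_force: 20.0
```

Emit:
{"fn": "jog_arm", "kwargs": {
  "moves": [
    {"dp": [0, 0, -2], "rot": [0, 0, 0], "fingers": 40},
    {"dp": [0, 0, 0], "rot": [0, 0, 0], "fingers": 40}
  ]
}}

```text
time: 10.75
tool_pos: [0.5979, 0.1986, 0.3109]
ee_rot: [[0.946, 0.323, 0.0], [0.323, -0.946, 0.0], [0.001, -0.0, -1.0]]
ft_force: [0.1, 0.3, 0.4]
gripper_width: 0.0472
gripper_force: 20.0
```

Emit:
{"fn": "jog_arm", "kwargs": {
  "moves": [
    {"dp": [0, 0, -1.5], "rot": [0, 0, 0], "fingers": 40},
    {"dp": [0, 0, 0], "rot": [0, 0, 0], "fingers": 52},
    {"dp": [0, 0, 0], "rot": [0, 0, 0], "fingers": 60},
    {"dp": [0, 0, 0], "rot": [0, 0, 0], "fingers": 68},
    {"dp": [0, 0, 0], "rot": [0, 0, 0], "fingers": 70}
  ]
}}

```text
time: 11.25
tool_pos: [0.5978, 0.1985, 0.309]
ee_rot: [[0.946, 0.323, -0.0], [0.323, -0.946, -0.0], [-0.0, -0.0, -1.0]]
ft_force: [1.0, -0.1, 0.1]
gripper_width: 0.0691
gripper_force: 0.0
```

Emit:
{"fn": "jog_arm", "kwargs": {
  "moves": [
    {"dp": [0, 0, 20], "rot": [0, 0, 0], "fingers": 80},
    {"dp": [0, 0, 40], "rot": [0, 0, 0], "fingers": 84},
    {"dp": [0, 0, 33], "rot": [0, 0, 0], "fingers": 84},
    {"dp": [-25, -35, 0], "rot": [0, 0, 0], "fingers": 84},
    {"dp": [-25, -35, 0], "rot": [0, 0, 0], "fingers": 84}
  ]
}}

```text
time: 11.75
tool_pos: [0.5471, 0.1284, 0.4026]
ee_rot: [[0.946, 0.324, 0.001], [0.324, -0.946, 0.001], [0.001, -0.0, -1.0]]
ft_force: [1.0, -1.4, 1.1]
gripper_width: 0.0841
gripper_force: 0.0
```

Emit:
{"fn": "jog_arm", "kwargs": {
  "moves": [
    {"dp": [-25, -35, 0], "rot": [0, 0, 0], "fingers": 84},
    {"dp": [-25, -35, 0], "rot": [0, 0, 0], "fingers": 84},
    {"dp": [-25, -35, 0], "rot": [0, 0, 0], "fingers": 84},
    {"dp": [-28, -35, 0], "rot": [0, 0, 0], "fingers": 84},
    {"dp": [0, 0, 0], "rot": [0, 0, 0], "fingers": 84}
  ]
}}

```text
time: 12.25
tool_pos: [0.4424, -0.0152, 0.402]
ee_rot: [[0.948, 0.318, -0.001], [0.318, -0.948, -0.002], [-0.002, 0.002, -1.0]]
ft_force: [1.8, 0.9, 0.4]
gripper_width: 0.0839
gripper_force: 0.0
```

Emit:
{"fn": "jog_arm", "kwargs": {
  "moves": [
    {"dp": [0, 0, 0], "rot": [0, 0, 0], "fingers": 84},
    {"dp": [0, 0, 0], "rot": [0, 0, 0], "fingers": 84}
  ]
}}

```text
time: 12.45
tool_pos: [0.4453, -0.0108, 0.4023]
ee_rot: [[0.946, 0.324, 0.001], [0.324, -0.946, 0.0], [0.001, -0.0, -1.0]]
ft_force: [-0.3, 0.2, 0.4]
gripper_width: 0.084
gripper_force: 0.0
```

```bash
python3 - <<'E'
from h import *
o=manip.get_obs(); print(o['tool_pos'],o['time'])
s=snap('wrist','w7'); a=s['pixels']; b=snap('scene','s7')['pixels']
h=cv2.cvtColor(a,cv2.COLOR_RGB2HSV); k=cv2.inRange(h,(15,100,60),(35,255,255))
cs,_=cv2.findContours(k,cv2.RETR_EXTERNAL,cv2.CHAIN_APPROX_NONE)
print([cv2.boundingRect(c) for c in cs if cv2.contourArea(c)>300])
cv2.imwrite('pics/m7.png',np.hstack([cv2.resize(a,(400,300)),cv2.resize(b[190:340,280:480],(400,300),interpolation=cv2.INTER_CUBIC)])[:,:,::-1])
E
```

```text
[ 0.44527577 -0.01075532  0.40230043] 12.45
[(250, 454, 390, 24), (516, 353, 48, 84), (69, 353, 48, 83), (281, 201, 69, 71), (0, 140, 15, 72), (0, 125, 31, 93)]
```

View pics/m7.png

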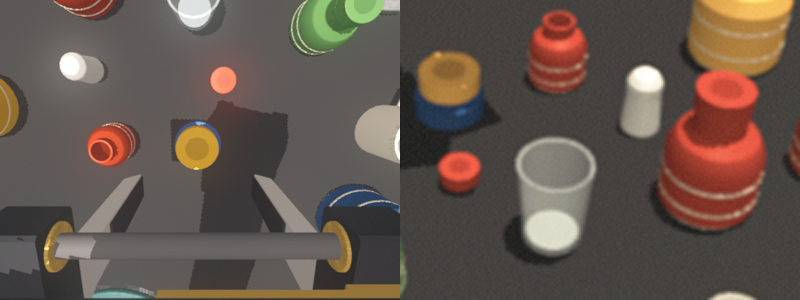

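Red is seated level. The yellow lid's top is at about (315.5,238) in the wrist view.

```bash
python3 - <<'E'
from h import *
s=load('w7'); p=ray(s,315.5,238,.056); print(p, np.linalg.norm(ray(s,281,238,.056)-ray(s,350,238,.056)), (p-manip.get_obs()['tool_pos'])*1000)
E
```

```text
[ 0.44015821 -0.01097619  0.056     ] 0.05850943959309121 [  -5.16318602   -0.37332007 -346.07723555]
```

Emit:
{"fn": "jog_arm", "kwargs": {
  "moves": [
    {"dp": [-5, -1.2, -45], "rot": [0, 0, 0], "fingers": 84},
    {"dp": [0, 0, -48], "rot": [0, 0, 0], "fingers": 84},
    {"dp": [0, 0, -45], "rot": [0, 0, 0], "fingers": 84},
    {"dp": [0, 0, -24], "rot": [0, 0, 0], "fingers": 80},
    {"dp": [0, 0, 0], "rot": [0, 0, 0], "fingers": 72}
  ]
}}

```text
time: 13.05
tool_pos: [0.4392, -0.0118, 0.2374]
ee_rot: [[0.946, 0.325, -0.006], [0.325, -0.946, 0.002], [-0.005, -0.003, -1.0]]
ft_force: [-0.1, 0.8, 0.6]
gripper_width: 0.0754
gripper_force: 0.0
```

Emit:
{"fn": "jog_arm", "kwargs": {
  "moves": [
    {"dp": [0, 0, 0], "rot": [0, 0, 0], "fingers": 64},
    {"dp": [0, 0, 0], "rot": [0, 0, 0], "fingers": 60},
    {"dp": [0, 0, 0], "rot": [0, 0, 0], "fingers": 56},
    {"dp": [0, 0, 0], "rot": [0, 0, 0], "fingers": 50},
    {"dp": [0, 0, 0], "rot": [0, 0, 0], "fingers": 50}
  ]
}}

```text
time: 13.55
tool_pos: [0.4404, -0.0126, 0.2414]
ee_rot: [[0.946, 0.323, 0.003], [0.323, -0.946, -0.0], [0.002, 0.001, -1.0]]
ft_force: [-1.1, 0.8, 10.5]
gripper_width: 0.0573
gripper_force: 20.0
```

Emit:
{"fn": "jog_arm", "kwargs": {
  "moves": [
    {"dp": [0, 0, 10], "rot": [0, 0, 0], "fingers": 50},
    {"dp": [0, 0, 30], "rot": [0, 0, 0], "fingers": 50},
    {"dp": [0, 0, 45], "rot": [0, 0, 0], "fingers": 50},
    {"dp": [0, 0, 45], "rot": [0, 0, 0], "fingers": 50},
    {"dp": [0, 10, 38], "rot": [0, 0, 0], "fingers": 50}
  ]
}}

```text
time: 14.05
tool_pos: [0.4394, -0.003, 0.4114]
ee_rot: [[0.947, 0.322, 0.002], [0.322, -0.947, -0.0], [0.002, 0.001, -1.0]]
ft_force: [0.3, -0.5, -1.4]
gripper_width: 0.0571
gripper_force: 20.0
```

Emit:
{"fn": "jog_arm", "kwargs": {
  "moves": [
    {"dp": [-17, 40, 0], "rot": [0, 0, 0], "fingers": 50},
    {"dp": [-17, 40, 0], "rot": [0, 0, 0], "fingers": 50},
    {"dp": [-17, 40, 0], "rot": [0, 0, 0], "fingers": 50},
    {"dp": [-17, 40, 0], "rot": [0, 0, 0], "fingers": 50},
    {"dp": [-17, 40, 0], "rot": [0, 0, 0], "fingers": 50}
  ]
}}

```text
time: 14.55
tool_pos: [0.3534, 0.1988, 0.4092]
ee_rot: [[0.946, 0.323, 0.002], [0.323, -0.946, -0.001], [0.001, 0.001, -1.0]]
ft_force: [0.8, 0.4, -0.7]
gripper_width: 0.0571
gripper_force: 20.0
```

Emit:
{"fn": "jog_arm", "kwargs": {
  "moves": [
    {"dp": [-17, 40, 0], "rot": [0, 0, 0], "fingers": 50},
    {"dp": [-17, 40, 0], "rot": [0, 0, 0], "fingers": 50},
    {"dp": [0, 0, 0], "rot": [0, 0, 0], "fingers": 50},
    {"dp": [0, 0, 0], "rot": [0, 0, 0], "fingers": 50},
    {"dp": [0, 0, 0], "rot": [0, 0, 0], "fingers": 50}
  ]
}}

```text
time: 15.05
tool_pos: [0.3211, 0.2765, 0.4084]
ee_rot: [[0.947, 0.322, 0.0], [0.322, -0.947, -0.001], [0.0, 0.001, -1.0]]
ft_force: [0.4, -0.0, -0.4]
gripper_width: 0.057
gripper_force: 20.0
```

```bash
python3 - <<'E'
from h import *
o=manip.get_obs(); print(o['tool_pos'],o['time'],o['qpos'])
s=snap('wrist','w8')
E
```

```text
[0.3210983  0.27653667 0.40841341] 15.05 [ 0.12731957  0.10920894 -0.95338639  2.05494384  0.1048787   1.02579698
 -2.12078564]
```

View pics/w8.png

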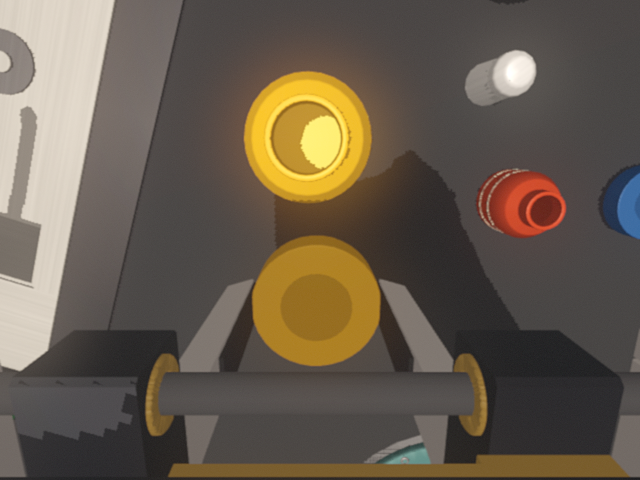

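Yellow jar rim is centred at (306.5,137), radius 42.5. The held lid's top is at (316.5,304).

```bash
python3 - <<'E'
from h import *
s=load('w8'); t=manip.get_obs()['tool_pos']; z=t[2]-.1854
l=ray(s,316.5,304,z); print('lid rel',(l-t)*1000, np.linalg.norm(ray(s,253,304,z)-ray(s,380,304,z)))
p=ray(s,306.5,137,.120);print('rim',p,np.linalg.norm(ray(s,264,137,.12)-ray(s,349,137,.12)),'dp',(p-t)*1000)
E
```

```text
lid rel [   1.35968326    1.30230275 -185.4       ] 0.0569466793784156
rim [0.39103903 0.30775445 0.12      ] 0.05568146860138546 dp [  69.77750531   31.35705643 -288.37694903]
```

Emit:
{"fn": "jog_arm", "kwargs": {
  "moves": [
    {"dp": [35, 15, 0], "rot": [0, 0, 0], "fingers": 50},
    {"dp": [35, 14.5, 0], "rot": [0, 0, 0], "fingers": 50},
    {"dp": [0, 0, -35], "rot": [0, 0, 0], "fingers": 50},
    {"dp": [0, 0, -23], "rot": [0, 0, 0], "fingers": 50},
    {"dp": [0, 0, 0], "rot": [0, 0, 0], "fingers": 50}
  ]
}}

```text
time: 15.6
tool_pos: [0.391, 0.3053, 0.3479]
ee_rot: [[0.947, 0.322, -0.004], [0.322, -0.947, -0.002], [-0.005, 0.001, -1.0]]
ft_force: [-0.3, -0.9, 0.4]
gripper_width: 0.0574
gripper_force: 20.0
```

Emit:
{"fn": "jog_arm", "kwargs": {
  "moves": [
    {"dp": [0, 0, 0], "rot": [0, 0, 0], "fingers": 50},
    {"dp": [0, 0, 0], "rot": [0, 0, 0], "fingers": 50}
  ]
}}

```text
time: 15.8
tool_pos: [0.3912, 0.3067, 0.3516]
ee_rot: [[0.947, 0.322, 0.002], [0.322, -0.947, 0.001], [0.002, -0.0, -1.0]]
ft_force: [-0.7, -0.0, -1.3]
gripper_width: 0.0572
gripper_force: 20.0
```

Emit:
{"fn": "jog_arm", "kwargs": {
  "moves": [
    {"dp": [0, 0, -12], "rot": [0, 0, 0], "fingers": 50},
    {"dp": [0, 0, -6], "rot": [0, 0, 0], "fingers": 50},
    {"dp": [0, 0, -5], "rot": [0, 0, 0], "fingers": 50},
    {"dp": [0, 0, -1], "rot": [0, 0, 0], "fingers": 50},
    {"dp": [0, 0, 0], "rot": [0, 0, 0], "fingers": 50}
  ]
}}

```text
time: 16.3
tool_pos: [0.3908, 0.3069, 0.326]
ee_rot: [[0.946, 0.323, -0.0], [0.323, -0.946, -0.0], [-0.0, -0.0, -1.0]]
ft_force: [-0.3, -0.2, -0.9]
gripper_width: 0.057
gripper_force: 20.0
```

Emit:
{"fn": "jog_arm", "kwargs": {
  "moves": [
    {"dp": [0, 0, -2], "rot": [0, 0, 0], "fingers": 50},
    {"dp": [0, 0, 0], "rot": [0, 0, 0], "fingers": 50}
  ]
}}

```text
time: 16.5
tool_pos: [0.391, 0.3071, 0.3247]
ee_rot: [[0.946, 0.323, 0.001], [0.323, -0.946, 0.0], [0.001, -0.0, -1.0]]
ft_force: [-1.9, -1.8, 7.2]
gripper_width: 0.0575
gripper_force: 20.0
```

Seating contact is at the expected height. Releasing and returning to the pile.

Emit:
{"fn": "jog_arm", "kwargs": {
  "moves": [
    {"dp": [0, 0, 0], "rot": [0, 0, 0], "fingers": 60},
    {"dp": [0, 0, 0], "rot": [0, 0, 0], "fingers": 70},
    {"dp": [0, 0, 0], "rot": [0, 0, 0], "fingers": 78},
    {"dp": [0, 0, 0], "rot": [0, 0, 0], "fingers": 80},
    {"dp": [0, 0, 15], "rot": [0, 0, 0], "fingers": 80}
  ]
}}

```text
time: 17.0
tool_pos: [0.3906, 0.3065, 0.3385]
ee_rot: [[0.946, 0.323, -0.002], [0.323, -0.946, -0.001], [-0.003, 0.0, -1.0]]
ft_force: [-0.4, 0.2, -0.2]
gripper_width: 0.0799
gripper_force: 0.0
```

Emit:
{"fn": "jog_arm", "kwargs": {
  "moves": [
    {"dp": [0, 0, 35], "rot": [0, 0, 0], "fingers": 94},
    {"dp": [0, 0, 33], "rot": [0, 0, 0], "fingers": 94},
    {"dp": [8, -45, 0], "rot": [0, 0, 0], "fingers": 94},
    {"dp": [8, -45, 0], "rot": [0, 0, 0], "fingers": 94},
    {"dp": [8, -45, 0], "rot": [0, 0, 0], "fingers": 94}
  ]
}}

```text
time: 17.5
tool_pos: [0.4146, 0.1705, 0.4083]
ee_rot: [[0.946, 0.324, 0.001], [0.324, -0.946, 0.0], [0.001, 0.0, -1.0]]
ft_force: [0.9, 0.5, -0.6]
gripper_width: 0.0938
gripper_force: 0.0
```

Emit:
{"fn": "jog_arm", "kwargs": {
  "moves": [
    {"dp": [8, -45, 0], "rot": [0, 0, 0], "fingers": 94},
    {"dp": [8, -45, 0], "rot": [0, 0, 0], "fingers": 94},
    {"dp": [8, -45, 0], "rot": [0, 0, 0], "fingers": 94},
    {"dp": [6, -45, 0], "rot": [0, 0, 0], "fingers": 94},
    {"dp": [0, 0, 0], "rot": [0, 0, 0], "fingers": 94}
  ]
}}

```text
time: 18.0
tool_pos: [0.4452, -0.0131, 0.4079]
ee_rot: [[0.949, 0.317, 0.0], [0.317, -0.949, -0.001], [0.0, 0.001, -1.0]]
ft_force: [0.4, 0.9, 0.4]
gripper_width: 0.0938
gripper_force: 0.0
```

Emit:
{"fn": "jog_arm", "kwargs": {
  "moves": [
    {"dp": [0, 0, 0], "rot": [0, 0, 0], "fingers": 94},
    {"dp": [0, 0, 0], "rot": [0, 0, 0], "fingers": 94}
  ]
}}

```text
time: 18.2
tool_pos: [0.4447, -0.0072, 0.4077]
ee_rot: [[0.946, 0.324, 0.001], [0.324, -0.946, 0.0], [0.001, 0.0, -1.0]]
ft_force: [0.2, 0.4, -0.1]
gripper_width: 0.0941
gripper_force: 0.0
```

```bash
python3 - <<'E'
from h import *
o=manip.get_obs(); print(o['tool_pos'],o['time'])
s=snap('wrist','w9'); a=s['pixels']; b=snap('scene','s9')['pixels']
h=cv2.cvtColor(a,cv2.COLOR_RGB2HSV); k=cv2.inRange(h,(100,90,50),(125,255,255))
cs,_=cv2.findContours(k,cv2.RETR_EXTERNAL,cv2.CHAIN_APPROX_NONE)
print([cv2.boundingRect(c) for c in cs if cv2.contourArea(c)>300])
cv2.imwrite('pics/m9.png',np.hstack([cv2.resize(a,(400,300)),cv2.resize(b[130:280,340:540],(400,300),interpolation=cv2.INTER_CUBIC)])[:,:,::-1])
E
```

```text
[ 0.44474833 -0.0072082   0.40771152] 18.2
[(577, 321, 61, 9), (519, 305, 100, 67), (507, 295, 84, 63), (283, 193, 74, 74)]
```

View pics/m9.png

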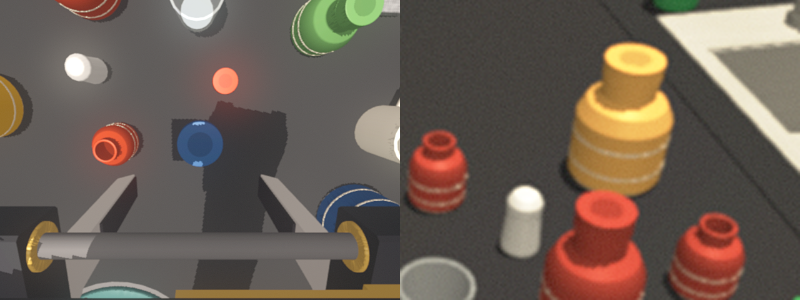

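Yellow is seated level. The blue lid's top is at (320,231) in the wrist view.

```bash
python3 - <<'E'
from h import *
s=load('w9'); p=ray(s,320,230.7,.028); print(p, np.linalg.norm(ray(s,283,230,.028)-ray(s,357,230,.028)), (p-manip.get_obs()['tool_pos'])*1000)
E
```

```text
[ 0.44030537 -0.01162042  0.028     ] 0.06882797720642633 [  -4.44470196   -4.53368603 -379.4822865 ]
```

Emit:
{"fn": "jog_arm", "kwargs": {
  "moves": [
    {"dp": [-4.5, -5.3, -45], "rot": [0, 0, 0], "fingers": 94},
    {"dp": [0, 0, -48], "rot": [0, 0, 0], "fingers": 94},
    {"dp": [0, 0, -45], "rot": [0, 0, 0], "fingers": 94},
    {"dp": [0, 0, -35], "rot": [0, 0, 0], "fingers": 94},
    {"dp": [0, 0, -22], "rot": [0, 0, 0], "fingers": 90}
  ]
}}

```text
time: 18.8
tool_pos: [0.4397, -0.0125, 0.2099]
ee_rot: [[0.946, 0.325, -0.003], [0.325, -0.946, 0.001], [-0.002, -0.002, -1.0]]
ft_force: [0.7, 0.6, 0.3]
gripper_width: 0.0907
gripper_force: 0.0
```

Emit:
{"fn": "jog_arm", "kwargs": {
  "moves": [
    {"dp": [0, 0, 0], "rot": [0, 0, 0], "fingers": 84},
    {"dp": [0, 0, 0], "rot": [0, 0, 0], "fingers": 76},
    {"dp": [0, 0, 0], "rot": [0, 0, 0], "fingers": 70},
    {"dp": [0, 0, 0], "rot": [0, 0, 0], "fingers": 64},
    {"dp": [0, 0, 0], "rot": [0, 0, 0], "fingers": 60}
  ]
}}

```text
time: 19.3
tool_pos: [0.4408, -0.0135, 0.2134]
ee_rot: [[0.946, 0.323, 0.002], [0.323, -0.946, -0.0], [0.002, 0.001, -1.0]]
ft_force: [-2.6, 0.8, 11.3]
gripper_width: 0.0674
gripper_force: 20.0
```

Emit:
{"fn": "jog_arm", "kwargs": {
  "moves": [
    {"dp": [0, 0, 0], "rot": [0, 0, 0], "fingers": 60}
  ]
}}

```text
time: 19.4
tool_pos: [0.4408, -0.0134, 0.2134]
ee_rot: [[0.946, 0.323, 0.002], [0.323, -0.946, -0.0], [0.002, 0.001, -1.0]]
ft_force: [-1.4, 1.5, 10.9]
gripper_width: 0.0673
gripper_force: 20.0
```

Emit:
{"fn": "jog_arm", "kwargs": {
  "moves": [
    {"dp": [0, 0, 10], "rot": [0, 0, 0], "fingers": 60},
    {"dp": [0, 0, 30], "rot": [0, 0, 0], "fingers": 60},
    {"dp": [0, 0, 45], "rot": [0, 0, 0], "fingers": 60},
    {"dp": [0, 0, 45], "rot": [0, 0, 0], "fingers": 60},
    {"dp": [0, 0, 45], "rot": [0, 0, 0], "fingers": 60}
  ]
}}

```text
time: 19.9
tool_pos: [0.4397, -0.0131, 0.3898]
ee_rot: [[0.946, 0.324, 0.0], [0.324, -0.946, 0.0], [0.0, -0.0, -1.0]]
ft_force: [0.4, -0.9, -0.7]
gripper_width: 0.0674
gripper_force: 20.0
```

Emit:
{"fn": "jog_arm", "kwargs": {
  "moves": [
    {"dp": [0, -8, 36], "rot": [0, 0, 0], "fingers": 60},
    {"dp": [-16, -42, 0], "rot": [0, 0, 0], "fingers": 60},
    {"dp": [-16, -42, 0], "rot": [0, 0, 0], "fingers": 60},
    {"dp": [-16, -42, 0], "rot": [0, 0, 0], "fingers": 60},
    {"dp": [-16, -42, 0], "rot": [0, 0, 0], "fingers": 60}
  ]
}}

```text
time: 20.4
tool_pos: [0.375, -0.1906, 0.4243]
ee_rot: [[0.946, 0.323, 0.001], [0.323, -0.946, -0.001], [0.001, 0.001, -1.0]]
ft_force: [1.1, -0.1, -1.9]
gripper_width: 0.0675
gripper_force: 20.0
```

Emit:
{"fn": "jog_arm", "kwargs": {
  "moves": [
    {"dp": [-16, -42, 0], "rot": [0, 0, 0], "fingers": 60},
    {"dp": [-16, -42, 0], "rot": [0, 0, 0], "fingers": 60},
    {"dp": [-16, -42, 0], "rot": [0, 0, 0], "fingers": 60},
    {"dp": [0, 0, 0], "rot": [0, 0, 0], "fingers": 60},
    {"dp": [0, 0, 0], "rot": [0, 0, 0], "fingers": 60}
  ]
}}

```text
time: 20.9
tool_pos: [0.3279, -0.3157, 0.4238]
ee_rot: [[0.947, 0.322, 0.001], [0.322, -0.947, 0.0], [0.001, 0.0, -1.0]]
ft_force: [1.0, 0.7, -0.8]
gripper_width: 0.0673
gripper_force: 20.0
```

Emit:
{"fn": "jog_arm", "kwargs": {
  "moves": [
    {"dp": [0, 0, 0], "rot": [0, 0, 0], "fingers": 60},
    {"dp": [0, 0, 0], "rot": [0, 0, 0], "fingers": 60}
  ]
}}

```text
time: 21.1
tool_pos: [0.3287, -0.3145, 0.4235]
ee_rot: [[0.946, 0.325, 0.0], [0.325, -0.946, -0.0], [0.0, 0.0, -1.0]]
ft_force: [-0.1, 0.0, 0.0]
gripper_width: 0.0675
gripper_force: 20.0
```

```bash
python3 - <<'E'
from h import *
o=manip.get_obs(); print(o['tool_pos'],o['time'],o['ft_force'])
s=snap('wrist','w10')
E
```

```text
[ 0.32874078 -0.31453598  0.42353641] 21.1 [-0.10678266  0.0132826   0.01327163]
```

View pics/w10.png

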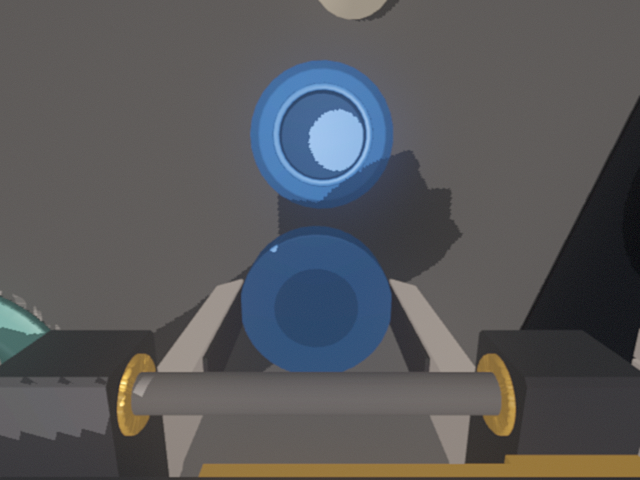

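Blue jar rim is at (322,135), radius 49. The held lid's top is at about (317,303).

```bash
python3 - <<'E'
from h import *
s=load('w10'); t=manip.get_obs()['tool_pos']; z=t[2]-.1854
l=ray(s,317,303.5,z); print('lid rel',(l-t)*1000, np.linalg.norm(ray(s,242,304,z)-ray(s,392,304,z)))
p=ray(s,322,135,.135);print('rim',p,np.linalg.norm(ray(s,273,135,.135)-ray(s,371,135,.135)),'dp',(p-t)*1000)
E
```

```text
lid rel [   1.8170788     1.20915088 -185.4       ] 0.06727126099576979
rim [ 0.4030578  -0.29221681  0.135     ] 0.06414597022427729 dp [  74.33866863   22.42777683 -288.46272342]
```

Emit:
{"fn": "jog_arm", "kwargs": {
  "moves": [
    {"dp": [38, 11, 0], "rot": [0, 0, 0], "fingers": 60},
    {"dp": [37, 10.5, 0], "rot": [0, 0, 0], "fingers": 60},
    {"dp": [0, 0, -35], "rot": [0, 0, 0], "fingers": 60},
    {"dp": [0, 0, -23], "rot": [0, 0, 0], "fingers": 60},
    {"dp": [0, 0, 0], "rot": [0, 0, 0], "fingers": 60}
  ]
}}

```text
time: 21.65
tool_pos: [0.4031, -0.293, 0.3629]
ee_rot: [[0.946, 0.324, -0.003], [0.324, -0.946, 0.003], [-0.002, -0.004, -1.0]]
ft_force: [-0.8, 0.2, -0.2]
gripper_width: 0.0677
gripper_force: 20.0
```

Emit:
{"fn": "jog_arm", "kwargs": {
  "moves": [
    {"dp": [0, 0, 0], "rot": [0, 0, 0], "fingers": 60},
    {"dp": [0, 0, 0], "rot": [0, 0, 0], "fingers": 60}
  ]
}}

```text
time: 21.85
tool_pos: [0.4037, -0.294, 0.3666]
ee_rot: [[0.946, 0.323, 0.001], [0.323, -0.946, -0.001], [0.001, 0.002, -1.0]]
ft_force: [-0.2, -0.1, -0.8]
gripper_width: 0.0676
gripper_force: 20.0
```

Emit:
{"fn": "jog_arm", "kwargs": {
  "moves": [
    {"dp": [0, 0.5, -12], "rot": [0, 0, 0], "fingers": 60},
    {"dp": [0, 0, -6], "rot": [0, 0, 0], "fingers": 60},
    {"dp": [0, 0, -5], "rot": [0, 0, 0], "fingers": 60},
    {"dp": [0, 0, -1], "rot": [0, 0, 0], "fingers": 60},
    {"dp": [0, 0, 0], "rot": [0, 0, 0], "fingers": 60}
  ]
}}

```text
time: 22.35
tool_pos: [0.4033, -0.2935, 0.341]
ee_rot: [[0.946, 0.323, -0.0], [0.323, -0.946, 0.0], [-0.0, -0.0, -1.0]]
ft_force: [-0.1, -0.6, -1.4]
gripper_width: 0.0674
gripper_force: 20.0
```

Emit:
{"fn": "jog_arm", "kwargs": {
  "moves": [
    {"dp": [0, 0, -2], "rot": [0, 0, 0], "fingers": 60},
    {"dp": [0, 0, 0], "rot": [0, 0, 0], "fingers": 60}
  ]
}}

```text
time: 22.55
tool_pos: [0.4036, -0.2934, 0.3398]
ee_rot: [[0.946, 0.323, 0.0], [0.323, -0.946, -0.0], [0.0, 0.001, -1.0]]
ft_force: [-2.1, 1.7, 9.1]
gripper_width: 0.0673
gripper_force: 20.0
```

Emit:
{"fn": "jog_arm", "kwargs": {
  "moves": [
    {"dp": [0, 0, 0], "rot": [0, 0, 0], "fingers": 70},
    {"dp": [0, 0, 0], "rot": [0, 0, 0], "fingers": 78},
    {"dp": [0, 0, 0], "rot": [0, 0, 0], "fingers": 84},
    {"dp": [0, 0, 0], "rot": [0, 0, 0], "fingers": 86},
    {"dp": [0, 0, 15], "rot": [0, 0, 0], "fingers": 86}
  ]
}}

```text
time: 23.05
tool_pos: [0.4029, -0.2934, 0.353]
ee_rot: [[0.946, 0.323, -0.002], [0.323, -0.946, 0.002], [-0.001, -0.002, -1.0]]
ft_force: [0.2, 0.4, 0.1]
gripper_width: 0.086
gripper_force: 0.0
```

Emit:
{"fn": "jog_arm", "kwargs": {
  "moves": [
    {"dp": [0, 0, 35], "rot": [0, 0, 0], "fingers": 86},
    {"dp": [0, 0, 35], "rot": [0, 0, 0], "fingers": 86},
    {"dp": [-20, -40, 0], "rot": [0, 0, 0], "fingers": 86},
    {"dp": [-20, -40, 0], "rot": [0, 0, 0], "fingers": 86},
    {"dp": [-20, -40, 0], "rot": [0, 0, 0], "fingers": 86}
  ]
}}

```text
time: 23.55
tool_pos: [0.3424, -0.4148, 0.4245]
ee_rot: [[0.946, 0.323, 0.0], [0.323, -0.946, -0.001], [-0.0, 0.001, -1.0]]
ft_force: [0.3, 0.6, 1.0]
gripper_width: 0.0858
gripper_force: 0.0
```

Emit:
{"fn": "jog_arm", "kwargs": {
  "moves": [
    {"dp": [-25, -40, 0], "rot": [0, 0, 0], "fingers": 86},
    {"dp": [-25, -40, 0], "rot": [0, 0, 0], "fingers": 86},
    {"dp": [-20, -40, 0], "rot": [0, 0, 0], "fingers": 86},
    {"dp": [0, -40, 0], "rot": [0, 0, 0], "fingers": 86},
    {"dp": [0, 0, 0], "rot": [0, 0, 0], "fingers": 86}
  ]
}}

```text
time: 24.05
tool_pos: [0.2711, -0.5775, 0.4229]
ee_rot: [[0.948, 0.318, -0.001], [0.318, -0.948, 0.0], [-0.001, -0.001, -1.0]]
ft_force: [0.4, 1.5, -1.6]
gripper_width: 0.0859
gripper_force: 0.0
```

```bash
python3 - <<'E'
from h import *
print(manip.get_obs()['time'],manip.get_obs()['tool_pos'])
s=snap('top','topF'); g=snap('scene','sF'); t0=load('top0')['pixels'].astype(int); s0=load('scene0')['pixels'].astype(int)
# disc top: expected pixel ellipse per lid; sample colour/mouth darkness, fit via gradient circle
J=dict(blue=(404.5,-292.5,.155,69),yellow=(392,305.5,.140,59),red=(597.5,197.5,.125,49),green=(647,-115,.11,39))
for n,(x,y,z,d) in J.items():
    for nm,im in(('top',s),('scene',g)):
        u,v=proj(im,[x/1e3,y/1e3,z]); r=abs(proj(im,[x/1e3,(y+d/2)/1e3,z])[0]-u)
        gray=cv2.cvtColor(im['pixels'],cv2.COLOR_RGB2GRAY)
        U,V=int(u),int(v); w=int(r*1.6)
        if nm=='top':
            c=cv2.resize(gray[V-w:V+w,U-w:U+w],None,fx=4,fy=4,interpolation=cv2.INTER_CUBIC)
            H=cv2.HoughCircles(c,cv2.HOUGH_GRADIENT_ALT,1.5,20,param1=120,param2=.6,minRadius=int(r*4*.8),maxRadius=int(r*4*1.2))
            if H is not None:
                for h in H[0][:2]: print(n,'hough',np.round(ray(im,h[0]/4+U-w,h[1]/4+V-w,z)*1000,1),'dia %.1f'%(d*h[2]/4/r))
        k=im['pixels'][V-3:V+4,U-3:U+4].reshape(-1,3); print(n,nm,(U,V),'rgb',k.mean(0).round(),'std',k.std(0).round())
# did anything else move: diff blobs
for nm,a,b in(('top',t0,s),('scene',s0,g)):
    m=(np.abs(a-b['pixels'].astype(int)).max(2)>70).astype(np.uint8); m=cv2.morphologyEx(m,cv2.MORPH_OPEN,np.ones((3,3)))
    _,_,st,c=cv2.connectedComponentsWithStats(m); print(nm,[tuple(q) for q in st[1:] if q[4]>25])
E
```

```text
24.05 [ 0.27108818 -0.57748475  0.42287945]
blue hough [ 406.3 -291.5  155. ] dia 74.9
blue hough [ 406.3 -291.5  155. ] dia 64.0
blue top (492, 307) rgb [ 66. 104. 147.] std [1. 1. 1.]
blue scene (142, 185) rgb [ 55.  87. 125.] std [2. 2. 2.]
yellow hough [392.2 301.1 140. ] dia 64.8
yellow hough [392.2 301.1 140. ] dia 54.7
yellow top (136, 313) rgb [254. 229.  84.] std [0. 1. 2.]
yellow scene (456, 159) rgb [248. 202. 100.] std [2. 7. 3.]
red hough [597.1 194.4 125. ] dia 48.3
red top (204, 195) rgb [240. 110.  76.] std [1. 2. 1.]
red scene (442, 234) rgb [207.  78.  59.] std [3. 2. 2.]
green hough [ 644.8 -117.7  110. ] dia 42.2
green top (382, 169) rgb [129. 183. 100.] std [2. 2. 2.]
green scene (252, 286) rgb [114. 160.  93.] std [2. 2. 2.]
top [(np.int32(375), np.int32(164), np.int32(14), np.int32(10), np.int32(90)), (np.int32(198), np.int32(186), np.int32(20), np.int32(21), np.int32(318)), (np.int32(307), np.int32(268), np.int32(36), np.int32(36), np.int32(1013)), (np.int32(482), np.int32(291), np.int32(25), np.int32(34), np.int32(316)), (np.int32(128), np.int32(299), np.int3
[... 451 characters left out ...]
), np.int32(15), np.int32(314)), (np.int32(452), np.int32(163), np.int32(11), np.int32(4), np.int32(36)), (np.int32(122), np.int32(176), np.int32(41), np.int32(18), np.int32(372)), (np.int32(293), np.int32(196), np.int32(21), np.int32(12), np.int32(205)), (np.int32(298), np.int32(210), np.int32(19), np.int32(12), np.int32(94)), (np.int32(289), np.int32(220), np.int32(32), np.int32(22), np.int32(431)), (np.int32(428), np.int32(226), np.int32(31), np.int32(16), np.int32(300)), (np.int32(436), np.int32(238), np.int32(14), np.int32(6), np.int32(62)), (np.int32(240), np.int32(278), np.int32(26), np.int32(16), np.int32(252)), (np.int32(249), np.int32(291), np.int32(11), np.int32(6), np.int32(45))]
```

Only the pile and the four jar mouths changed. All lids sit within about 3 mm of their rim centres, inside the play, and made contact at seating height.

```bash
python3 -c "
from cell import manip
print(manip.sign_off())"
```

```text
the job is handed in; nothing more can be done
None
```

All four jars are closed with the lid of their own colour, and the job was handed in at about 24 s. Green, red and yellow looked level on camera. Blue I checked only by contact height and image measurements, because the picture allowance was used up.

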